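# Slide the bridge deck off its rack and lay it on the abutments

### The job

The thin planked bridge deck lies sunk flush in its grey rack, where its sides cannot be gripped. Pressing on it only gently, slide it out past the rack's open end, staying flat on the rack, until its sides stand free to be gripped, then pick it up and set it down (do not drop it) across the two grey stone abutments, seated flat on both ledges between the two road ends and centred over the ledges, and let go. Never let the deck fall to the table, and leave the red house with the green roof, the little tree by the work and the white tank where they are.

Things in the scene. Friction and masses are not known exactly. Their poses are not given: they have to be found in the camera images.
- deck: Thin flat wooden deck, dark plank lines, two yellow edge lines: 56 (x) by 130 (y, long axis) by 5 mm (z), flat top, nothing to hook, 0.05-0.12 kg. Origin: centre of underside. Tips off the rack if more than half overhangs. Slides easily on the rack; fingertips pressed on its top with 5 to 10 N hold it well enough to drag it. On the bridge either way round is right.
- rack: Fixed grey stand with a channel along its y axis holding the deck. Origin on the table, on the channel's centre line. Channel floor 42 mm up; 62 mm wide between dark steel side rails 11 mm wide, 46.5 mm high (deck top: 47 mm). End wall, same height, at y = +75 to +83 mm; open at y = -75 mm, a sheer drop. The deck starts 3 to 17 mm from the end wall, wholly inside.
- rack_lip (a point): Middle of the edge of the channel floor at the rack's open end (42 mm above the table); the deck slides out in the rack's -y direction.
- bridge: Fixed pair of grey stone abutments, a short siding between them. Origin on the table, midway; span along y. Each has a ledge 46 mm wide (x) at y = 55 to 69 mm either side, 42 mm up (deck overlaps it 5 mm each side), and behind it a white-topped road end 88 mm wide, y = 69 to 89 mm, 47 mm up. Road ends are 138 mm apart: the deck has 4 mm to spare at each end. Rails between reach 12.5 mm up.
- bridge_seat (a point): Point midway between the two ledges at the height of their tops, where the deck's origin belongs; axes as the bridge.
- house: Small red house with green roof, 61x67x67 mm, loose bystander; origin at the centre of its underside.
- pine: Small green tree, 58 mm wide, 73 mm tall, loose bystander; origin at the centre of its underside.
- tank: White gas tank on saddles, 34x84x46 mm, loose bystander; origin at the centre of its underside.

How it is judged:
On the way, in this order (a step that is already met when the one before it is completed fails the run):
1. the deck has been slid, lying flat on the rack, until at least 35 mm of it overhangs the open end (y of deck in the frame of rack_lip between -0.003 and 0.03 m and z of deck in the frame of rack_lip between -0.003 and 0.003 m and angle between deck's own z axis and vertical below 0.05 rad), for 0.2 s.
2. the deck has been lifted clear of the rack, held by the fingers (height (world z) of deck above 0.065 m and contact force between the fingers and deck above 0.5 N and contact force between deck and rack below 0.05 N), for 0.2 s.
3. the deck is set down on the ledges, still in the fingers (contact force between the fingers and deck above 0.3 N and z of deck in the frame of bridge_seat below 0.006 m and horizontal distance between deck and bridge_seat below 0.02 m), for 0.1 s.
At the end, for the whole second after the job is handed in: The deck lies at rest and released, flat on both ledges (within 2 mm in height, 0.02 rad of level) between the road ends, its middle within 9 mm across and 7 mm along of the seat's middle, in line with the bridge within 0.08 rad (x of deck in the frame of bridge_seat between -0.009 and 0.009 m and y of deck in the frame of bridge_seat between -0.007 and 0.007 m and z of deck in the frame of bridge_seat between -0.002 and 0.002 m and angle between the y axis of deck and the y axis of bridge, either way round below 0.08 rad and angle between deck's own z axis and vertical below 0.02 rad and linear speed of deck below 0.01 m/s); the robot touches nothing.
It fails at once if the deck fell to the table (height (world z) of deck below 0.025 m).
It fails at once if the red house, the tree or the tank was moved more than 20 mm or tipped over (distance of any of house, pine, tank from where it was at the start of the episode above 0.02 m or angle between any of house, pine, tank's own z axis and vertical above 0.5 rad).
It fails at once if the deck was pressed into the rack with over 40 N while being slid (contact force between deck and rack above 40 N and y of deck in the frame of rack_lip above 0.03 m).
It also fails if it takes over 53 s, if anything falls off the work surface, if the arm or the gripper's body presses on something with over 40 N, if the wrist force passes 120 N, or if a joint passes its speed limit or range.

### The arm

A 6-joint arm with a two-finger parallel gripper is mounted at the origin on a cart in front of the work surface, level with it; the furniture and walls round the work are solid. World frame = base frame: x ahead of the robot, y to its left, z up, the work surface at z = 0. Lengths are in m, angles in rad, forces in N, time in s.
With the tool pointing down it reaches from about 0.35 to 0.775 m from the base axis. Payload 5.5 kg.
Tool frame: the origin (TCP) lies at the very end of the fingers, on their centre line; the grasp point (between the pads) lies 19 mm behind it; z points along the fingers, y is the line along which they close (so a half turn about z gives the same grasp; the last joint's range is limited). The gripper opens to 85 mm and grips with 20 to 120 N. Pads are 22 mm wide; open, the fingers measure 114 mm over their backs; the gripper's body (76 mm by 85 mm) begins 54 mm behind the grasp point. The pads swing forward as they close: fully open they stand 13 mm farther back than shut.
Start: joints at [1.153, 0.313, 0.046, 1.304, 0, 1.431], TCP at [0.158, 0.553, 0.231] pointing down, gripper open.
Joint ranges: [-2.76, 2.76], [-0.86, 1.69], [-1.03, 1.26], [-2.2, 2.34], [-1.47, 1.5], [-3.14, 3.14]. Speed limits (rad/s): [2.57, 2.57, 3.14, 3.14, 3.14, 3.14].

### API

Orientations are given as a unit quaternion [w, x, y, z].
In Python, from workcell import env gives the robot as it stands. The module is installed in compiled form; this text tells all that it offers.
- The arm moves only by the tool jog_arm, never from a script. Its arguments are lists of equal length, an entry for each row: "gripper": the opening, from 0 (shut) to 1 (fully open); "offset": the shift along the world's x, y, z in cm, a list of three; "twist": the turn about the world's z in degrees. In form: {"gripper": [gripper, ...], "offset": [[dx, dy, dz], ...], "twist": [twist, ...]}. A call has exactly 8 rows; each row is the pose to reach, as a shift and turn from the pose commanded when the call began; what a row does not reach only later rows make up. A row lasts 1/8 s, in which the tool goes at most 62.5 mm and 10.7 degrees, less where a joint would pass 70% of its speed; a pose out of reach is approached as far as the arm can. A call with a gripper value outside its range is refused whole. The fingers move at their own pace and stop on an object; "squeeze" is the grip in N (left out, the last holds). Time passes only in rows, so rows that repeat a pose let the fingers close, or fill a call up. It gives the time, the measured TCP pose, the force, the opening and the grip force at its end, in the units of the state.
- env.get_state(): the state, without advancing time (a new reading comes with each control period).
- env.read_camera(name): name is "scene" or "top" or "wrist"; returns a dict with "image" (420x560x3 uint8, red, green, blue), "z_map" (420x560 float32, m along the optical axis (not along the pixel's ray), 0 where there is no reading), "fovy" (degrees; the focal length in pixels is half the picture's height over the tangent of half this angle, whatever the lens; pixels are square), "cx", "cy" (the principal point, pixels), "cam_to_world" (4x4, takes a point from camera to world coordinates). Camera axes: x right, y up, looking along -z (the intrinsics and any distortion apply to the point x, -y, -z); pixel columns grow to the right and rows downward; lengths in m; the calibration is good to about 2 mm. A picture is of the moment at which its call begins.
- env.hand_in(): hands the job in; it is judged then, once.
The state is a dict: "clock": time; "joint_pos": joint angles; "qvel": joint speeds; "tau": joint torques, N m; "tcp_pos": TCP position; "orientation": TCP orientation; "wrist_force": force on the tool from outside, world axes, zero at the start; "ft_torque": the same for the moment, N m; "finger_gap": finger opening in m; "grip_force": force on a finger pad.
Only numpy, scipy, OpenCV 4.12 (cv2) and the standard library are available. Lean on these libraries where they do the work, as an engineer would, in place of code of your own. Each camera call takes 0.05 s, during which the arm holds its last target. There are 200 camera calls.

## Working session

There is one attempt and no reset: what is moved stays moved. The work goes in short steps, Python scripts to look and compute and a tool call to move; the robot and the scene stay as the last step left them, time stands still between calls to the robot, and variables do not carry over. Pictures are saved under pics/ and viewed, at most 10 in all, crops included, and the job is handed in when it is done.

Besides the shell and the picture viewer there is one more tool, called after "Request:" in YAML: its name, and indented under it one key for each argument. jog_arm: Moves the arm, as the interface text tells. Its arguments: {"type":"object","properties":{"gripper":{"type":"array"},"offset":{"type":"array"},"twist":{"type":"array"},"squeeze":{"type":"number"}},"required":["gripper","offset","twist"]}

```bash
mkdir -p pics; cat > h.py <<'E'
import numpy as np, cv2, pickle
from workcell import env
def cam(n,save=None):
    c=env.read_camera(n)
    if save: cv2.imwrite('pics/'+save,c['image'][:,:,::-1])
    return c
def ray(c,uv):
    uv=np.atleast_2d(uv).astype(float); f=c['image'].shape[0]/2/np.tan(np.radians(c['fovy'])/2)
    d=np.c_[(uv[:,0]-c['cx'])/f,-(uv[:,1]-c['cy'])/f,-np.ones(len(uv))]
    M=c['cam_to_world']; return M[:3,3],d@M[:3,:3].T
def plane(c,uv,z):
    o,d=ray(c,uv); return o+d*((z-o[2])/d[:,2])[:,None]
def depthpts(c):
    H,W=c['z_map'].shape; u,v=np.meshgrid(np.arange(W),np.arange(H))
    o,d=ray(c,np.c_[u.ravel(),v.ravel()]); return (o+d*c['z_map'].ravel()[:,None]).reshape(H,W,3)
E
python3 - <<'E'
from h import *
D={}
for n in('top','scene'):
    c=cam(n,n+'0.png');D[n]=c
    print(n,{k:v for k,v in c.items() if k not in('image','z_map')},c['z_map'].min(),c['z_map'].max())
pickle.dump(D,open('d0.pkl','wb'))
print(env.get_state())
E
```

```text
top {'fovy': 44.60255951161627, 'cx': 273.2466692231053, 'cy': 206.21089043998447, 'cam_to_world': array([[ 0.02974136,  0.97458108, -0.22205217,  0.23128772],
       [-0.99954593,  0.02792329, -0.01132321, -0.10495794],
       [-0.00483496,  0.22228811,  0.97496903,  1.35038168],
       [ 0.        ,  0.        ,  0.        ,  1.        ]])} 0.0 2.299582
scene {'fovy': 51.528699436893774, 'cx': 276.1422979164018, 'cy': 206.07276344891207, 'cam_to_world': array([[ 0.93866978,  0.29741709, -0.17447672,  0.35509763],
       [-0.34456172,  0.82851795, -0.44140143, -0.50234189],
       [ 0.01327677,  0.47444818,  0.8801833 ,  0.88256582],
       [ 0.        ,  0.        ,  0.        ,  1.        ]])} 0.0 2.470821
{'clock': 0.1, 'joint_pos': array([1.15344725e+00, 3.13956958e-01, 4.51110301e-02, 1.30358453e+00,
       3.40703978e-05, 1.43119101e+00]), 'qvel': array([-0.00122677, -0.00171495,  0.00155709, -0.00090184, -0.00014485,
        0.00065077]), 'tau': array([ 4.00610967e-03, -4.81723166e+01,  2.99244386e+01,  1.27477982e-02,
       -3.27274915e-05,  2.14234808e-05]), 'tcp_pos': array([0.1574803 , 0.5525591 , 0.23048756]), 'orientation': array([-2.40982914e-04,  1.38425908e-01,  9.90372455e-01, -7.80903134e-04]), 'wrist_force': array([ 0.1633282 ,  0.87909895, -0.33381245]), 'ft_torque': array([ 0.02404282, -0.0086403 ,  0.00032791]), 'grip_force': 0.0, 'finger_gap': 0.0853396693999208}
```

View pics/top0.png

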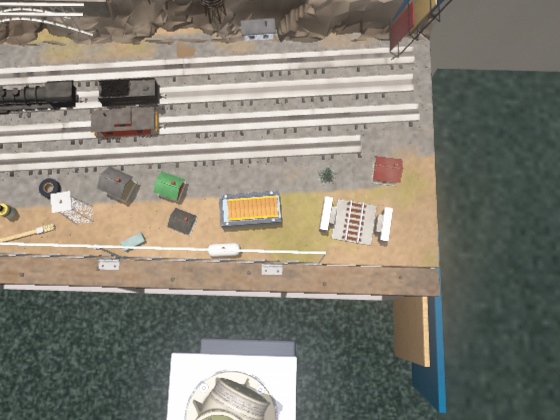

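View pics/scene0.png

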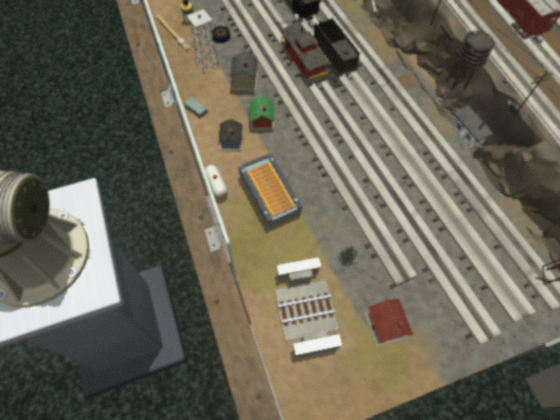

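The top view shows the deck at (251,209) with its long axis along the columns, the bridge at (355,221), the pine at (327,174) and the tank at (224,250). The house is the green roof at (168,186). Next I measure with masks and depth.

```bash
python3 - <<'E'
from h import *
D=pickle.load(open('d0.pkl','rb'))
R={}
for n in('top','scene'):
    c=D[n];P=depthpts(c);hsv=cv2.cvtColor(c['image'],cv2.COLOR_RGB2HSV)
    def comp(m,name,amin=40):
        m=cv2.morphologyEx(m.astype(np.uint8),cv2.MORPH_CLOSE,np.ones((5,5)))
        k,l,s,ce=cv2.connectedComponentsWithStats(m)
        for i in range(1,k):
            if s[i,4]<amin: continue
            q=P[l==i]; 
            uv=np.argwhere(l==i)[:,::-1]
            zz=np.median(q[:,2]); W=plane(c,uv,zz)[:,:2]
            r=cv2.minAreaRect(W.astype(np.float32)*1000)
            if zz>-.02 and zz<.1 and .3<W[:,0].mean()<.8: print(n,name,'px',ce[i].round(1),s[i,4],'z',zz.round(4),'rect mm',np.round(r[0],1),np.round(r[1],1),round(r[2],1))
    h,s,v=[hsv[...,i].astype(int) for i in range(3)]
    comp((h>8)&(h<28)&(s>150)&(v>140),'deck',300)
    comp((v>225)&(s<30),'white',60)
    comp((h>45)&(h<80)&(s>120)&(v>60),'green')
    comp(((h<6)|(h>172))&(s>120)&(v>60),'red',150)
    print(np.round([np.nanmin(P[...,i]) for i in range(3)],2))
    if n=='top':
        np.set_printoptions(linewidth=220)
        for row in(205,209,214): print((P[row,210:296,2]*1000).round().astype(int)); 
        print((P[215:225,318:396:1,2].mean(0)*1000).round().astype(int))
        print('fence',(P[235:262,290,2]*1000).round().astype(int),P[235:262:5,290,0].round(3))
        img=cv2.resize(c['image'][140:270,150:410],(780,390),interpolation=cv2.INTER_CUBIC)
        cv2.imwrite('pics/crop.png',img[:,:,::-1])
E
```

```text
top white px [286.7 123.6] 1339 z 0.0178 rect mm [ 770.9 -127.1] [ 16.3 716.8] 4.9
top white px [ 49.7 126. ] 314 z 0.0168 rect mm [745.5 550.8] [ 14.5 249.5] 5.2
top white px [ 46.2 136.8] 512 z 0.0173 rect mm [713.6 541.1] [ 16.5 259.7] 4.9
top white px [179.9 146.7] 1705 z 0.0182 rect mm [694.4 171.4] [ 14.4 985.9] 4.8
top white px [185.5 157.5] 1510 z 0.0174 rect mm [664.8 146.2] [ 14.5 924.2] 4.8
top white px [225.2 210. ] 107 z 0.0412 rect mm [517.2  36.3] [78.  10.5] 3.0
top white px [326.9 212.5] 284 z 0.0454 rect mm [ 514.2 -234.6] [32.5 88.3] 81.3
top white px [341.8 225.1] 362 z 0.0042 rect mm [ 508.4 -279. ] [ 45.4 112.5] 71.8
top white px [362.3 231.7] 147 z 0.0051 rect mm [ 497.5 -323.2] [102.5  47.6] 17.0
top white px [385.9 223.3] 290 z 0.0451 rect mm [ 492.1 -377.8] [33.4 88.3] 81.4
top red px [125.8 132.8] 181 z 0.0589 rect mm [716.1 311.7] [ 13.1 125.9] 5.0
[-0.16 -1.34 -0.77]
[ 0  1 -3 -2  2 -2 -5  2 -2  0 41 45 48 41 41 44 44 40 45 49 47 43 46 45 45 50 47 46 43 51 43 48 46 46 40 46 44 46 46 48 45 47 48 45 42 47 46 46 46 49 48 49 50 49 46 43 45 45 47 47 43 43 47 4
[... 1215 characters left out ...]
  -2   2  -3   1   1  -3   3 221 224   3  -2   1   3   0   0   0  -5  30] [0.461 0.448 0.434 0.421 0.408 0.395]
scene deck px [270.5 188.7] 1103 z 0.0469 rect mm [524.5 -35.6] [ 54.5 122.9] 6.2
scene white px [210.1 171. ] 69 z 0.0413 rect mm [408.6  57. ] [24.7 23.7] 6.5
scene white px [217.9 184.1] 68 z 0.0411 rect mm [417.7  16.7] [27.6 14.9] 89.3
scene white px [298.4 265.5] 328 z 0.0469 rect mm [ 516.5 -227.4] [16.9 85.2] 81.3
scene white px [317.3 343.9] 447 z 0.0467 rect mm [ 492.7 -383.5] [17.6 85.5] 80.9
scene red px [301.9  63.4] 187 z 0.0588 rect mm [740.8 297.3] [ 56.2 108.1] 5.8
scene red px [389.2 319.6] 1132 z 0.0558 rect mm [ 636.8 -389.1] [69.1 62. ] 84.1
[-0.47 -0.78 -0.76]
```

View pics/crop.png

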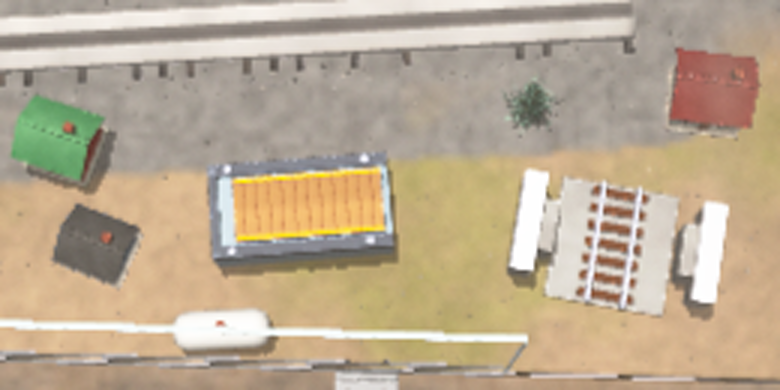

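The crop shows the end wall at the deck's left, so the open end is at the right (world -y), facing the bridge. A white rail crosses at about row 250, so I need its position and a better rack and deck fit.

```bash
python3 - <<'E'
from h import *
D=pickle.load(open('d0.pkl','rb'))
for n in('top','scene'):
    c=D[n];P=depthpts(c);hsv=cv2.cvtColor(c['image'],cv2.COLOR_RGB2HSV)
    m=(P[...,2]>.12)&(P[...,2]<.6)&(P[...,0]>.25)&(P[...,0]<.8)&(c['z_map']>0)
    q=P[m]
    print(n,'tall pts',len(q)); 
    for y0 in np.arange(-.5,.7,.1):
        s=q[(q[:,1]>=y0)&(q[:,1]<y0+.1)]
        if len(s)>2: print(round(y0,1),len(s),s.min(0).round(3),np.median(s,0).round(3),s.max(0).round(3))
    h,s,v=[hsv[...,i].astype(int) for i in range(3)]
    box=(P[...,2]>.03)&(P[...,2]<.06)&(abs(P[...,0]-.52)<.08)&(abs(P[...,1]+.03)<.13)
    for nm,mm in(('rack',box),('deck',box&(h>5)&(h<32)&(s>110)&(v>90))):
        mm=cv2.morphologyEx(mm.astype(np.uint8),cv2.MORPH_CLOSE,np.ones((3,3)))
        uv=np.argwhere(mm)[:,::-1];print(nm,len(uv),np.round(cv2.minAreaRect((1000*plane(c,uv,.047)[:,:2]).astype(np.float32))[0:2],1),cv2.minAreaRect((1000*plane(c,uv,.047)[:,:2]).astype(np.float32))[2])
E
```

```text
top tall pts 1177
-0.3 20 [ 0.382 -0.211  0.132] [ 0.385 -0.21   0.22 ] [ 0.387 -0.2    0.23 ]
-0.2 96 [ 0.383 -0.198  0.221] [ 0.385 -0.147  0.226] [ 0.388 -0.101  0.232]
-0.1 95 [ 0.383 -0.099  0.223] [ 0.385 -0.055  0.227] [ 0.388 -0.001  0.233]
-0.0 101 [0.383 0.    0.219] [0.385 0.049 0.227] [0.389 0.1   0.232]
0.1 96 [0.383 0.1   0.222] [0.385 0.153 0.227] [0.388 0.2   0.233]
0.2 128 [0.38  0.2   0.121] [0.385 0.268 0.225] [0.389 0.3   0.231]
0.3 152 [0.38  0.3   0.121] [0.386 0.368 0.225] [0.727 0.4   0.232]
0.4 476 [0.383 0.4   0.12 ] [0.494 0.423 0.157] [0.527 0.498 0.232]
0.5 13 [0.383 0.501 0.222] [0.386 0.506 0.227] [0.387 0.511 0.232]
rack 1956 [[519.8 -28.6]
 [ 86.9 157.5]] 6.1750922203063965
deck 996 [[522.9 -35.3]
 [ 56.3 127. ]] 5.604996681213379
scene tall pts 1113
-0.3 77 [ 0.385 -0.212  0.122] [ 0.388 -0.211  0.195] [ 0.39  -0.2    0.229]
-0.2 149 [ 0.385 -0.199  0.224] [ 0.387 -0.153  0.227] [ 0.39  -0.101  0.23 ]
-0.1 124 [ 0.385 -0.099  0.224] [ 0.388 -0.051  0.227] [ 0.39 -0.    0.23]
-0.0 105 [0.385 0.001 0.225] [0.388 0.048 0.227] [0.39  0.099 0.231]
0.1 92 [0.385 0.101 0.225] [0.388 0.149 0.227] [0.39  0.198 0.23 ]
0.2 125 [0.383 0.201 0.121] [0.387 0.284 0.227] [0.393 0.3   0.23 ]
0.3 123 [0.385 0.3   0.123] [0.389 0.379 0.225] [0.523 0.4   0.23 ]
0.4 318 [0.386 0.4   0.12 ] [0.501 0.417 0.157] [0.53  0.446 0.23 ]
rack 2457 [[523.2 -32.9]
 [ 86.9 164.7]] 6.129624366760254
deck 1264 [[524.5 -35.6]
 [ 57.7 127.6]] 6.056855201721191
```

Request:
jog_arm:
  gripper: [1,1,1,1,1,1,1,1]
  offset:
    - [0,0,5]
    - [0,0,10]
    - [3,-5,10]
    - [6,-10,10]
    - [9,-15,10]
    - [12,-20,10]
    - [15,-25,10]
    - [18,-30,10]
  twist: [0,0,-7,-14,-20,-26,-32,-38]

```text
clock: 1.1
tcp_pos: [0.3381, 0.2513, 0.3311]
orientation: [0.0, 0.455, 0.891, 0.0]
wrist_force: [0.9, 0.6, -0.2]
finger_gap: 0.0853
grip_force: 0.0
```

Request:
jog_arm:
  gripper: [1,1,1,1,1,1,1,1]
  offset:
    - [3,-5,0]
    - [6,-10,0]
    - [9,-15,0]
    - [12,-20,0]
    - [15,-25,0]
    - [18,-29,-1]
    - [18,-29,-2]
    - [18,-29,-2]
  twist: [-6,-12,-18,-24,-30,-30,-30,-30]

```text
clock: 2.1
tcp_pos: [0.5167, -0.0368, 0.3099]
orientation: [-0.002, 0.669, 0.743, -0.001]
wrist_force: [-0.1, 0.1, -0.1]
finger_gap: 0.0851
grip_force: 0.0
```

```bash
python3 - <<'E'
from h import *
c=cam('wrist','w1.png');pickle.dump(c,open('w1.pkl','wb'))
print(c['fovy'],c['cx'],c['cy'],c['cam_to_world'].round(3))
P=depthpts(c);hsv=cv2.cvtColor(c['image'],cv2.COLOR_RGB2HSV);h,s,v=[hsv[...,i].astype(int) for i in range(3)]
box=(P[...,2]>.03)&(P[...,2]<.06)&(abs(P[...,0]-.52)<.08)&(abs(P[...,1]+.03)<.13)
for nm,mm in(('rack',box),('deck',box&(h>5)&(h<32)&(s>110)&(v>90))):
    uv=np.argwhere(mm)[:,::-1]; 
    r=cv2.minAreaRect((1000*plane(c,uv,.047)[:,:2]).astype(np.float32));print(nm,len(uv),np.median(P[mm][:,2]),r)
E
```

```text
67.0400887283775 275.93182799859153 207.3703877633444 [[ 0.994 -0.103 -0.025  0.51 ]
 [ 0.106  0.959  0.262  0.03 ]
 [-0.003 -0.264  0.965  0.453]
 [ 0.     0.     0.     1.   ]]
rack 7900 0.04712256712173471 ((522.0526733398438, -26.89080810546875), (83.7803955078125, 155.4240264892578), 6.190762042999268)
deck 3601 0.04749814227485377 ((522.8955688476562, -34.624900817871094), (54.829139709472656, 128.5177001953125), 6.176575183868408)
```

View pics/w1.png

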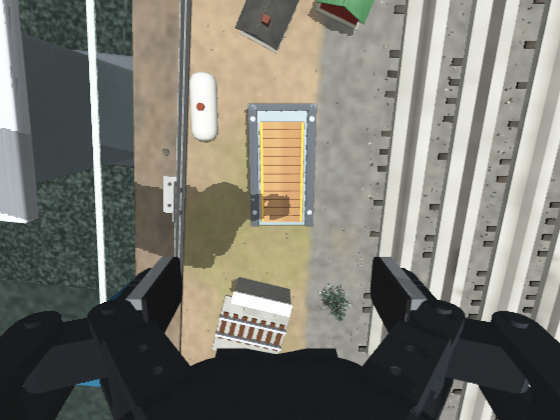

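The view shows the deck at (282,172) in the rack, with the wall at the top (+y) and the open end at the bottom, facing the bridge at (255,325). The heights and sizes agree with the text: 47 mm up, yaw 6.2°, and the lip near (0.5305,-0.106). I'll go down and press at deck-local y of about +20 mm.

Request:
jog_arm:
  gripper: [0.1,0.1,0.1,0.1,0.1,0.1,0.1,0.1]
  offset:
    - [0.4,2.2,-5]
    - [0.4,2.2,-10]
    - [0.4,2.2,-15]
    - [0.4,2.2,-20]
    - [0.4,2.2,-23]
    - [0.4,2.2,-25]
    - [0.4,2.2,-25.5]
    - [0.4,2.2,-25.5]
  twist: [0,0,0,0,0,0,0,0]

```text
clock: 3.15
tcp_pos: [0.5219, -0.0143, 0.0572]
orientation: [0.0, 0.668, 0.744, 0.0]
wrist_force: [-0.7, -0.1, 0.7]
finger_gap: 0.0083
grip_force: 0.0
```

Request:
jog_arm:
  gripper: [0.1,0.1,0.1,0.1,0.1,0.1,0.1,0.1]
  offset:
    - [0,0,-0.2]
    - [0,0,-0.4]
    - [0,0,-0.5]
    - [0,0,-0.5]
    - [0,0,-0.5]
    - [0,0,-0.5]
    - [0,0,-0.5]
    - [0,0,-0.5]
  twist: [0,0,0,0,0,0,0,0]

```text
clock: 4.15
tcp_pos: [0.5217, -0.015, 0.0513]
orientation: [-0.0, 0.669, 0.744, 0.0]
wrist_force: [-0.2, 0.7, -0.1]
finger_gap: 0.0087
grip_force: 0.0
```

Request:
jog_arm:
  gripper: [0.1,0.1,0.1,0.1,0.1,0.1,0.1,0.1]
  offset:
    - [0,0,-0.1]
    - [0,0,-0.2]
    - [0,0,-0.3]
    - [0,0,-0.4]
    - [0,0,-0.4]
    - [0,0,-0.4]
    - [0,0,-0.4]
    - [0,0,-0.4]
  twist: [0,0,0,0,0,0,0,0]

```text
clock: 5.15
tcp_pos: [0.5217, -0.015, 0.0473]
orientation: [0.0, 0.669, 0.744, 0.0]
wrist_force: [-0.9, -0.6, 1.9]
finger_gap: 0.0083
grip_force: 0.5
```

Contact has probably just begun (1.9 N).

Request:
jog_arm:
  gripper: [0.1,0.1,0.1,0.1,0.1,0.1,0.1,0.1]
  offset:
    - [0,0,-0.05]
    - [0,0,-0.05]
    - [0,0,-0.05]
    - [0,0,-0.05]
    - [0,0,-0.05]
    - [0,0,-0.05]
    - [0,0,-0.05]
    - [0,0,-0.05]
  twist: [0,0,0,0,0,0,0,0]

```text
clock: 6.15
tcp_pos: [0.5217, -0.015, 0.0473]
orientation: [0.0, 0.669, 0.744, 0.0]
wrist_force: [-1.9, 0.2, 5.9]
finger_gap: 0.0088
grip_force: 2.6
```

Request:
jog_arm:
  gripper: [0.1,0.1,0.1,0.1,0.1,0.1,0.1,0.1]
  offset:
    - [0,0,-0.03]
    - [0.03,-0.3,-0.03]
    - [0.07,-0.7,-0.03]
    - [0.12,-1.1,-0.03]
    - [0.16,-1.5,-0.03]
    - [0.21,-1.9,-0.03]
    - [0.24,-2.2,-0.03]
    - [0.24,-2.2,-0.03]
  twist: [0,0,0,0,0,0,0,0]

```text
clock: 7.15
tcp_pos: [0.525, -0.0371, 0.0473]
orientation: [0.001, 0.669, 0.744, 0.001]
wrist_force: [0.9, 0.6, 4.9]
finger_gap: 0.0085
grip_force: 2.6
```

```bash
cat >> h.py <<'E'
def deck(n,z=.047,save=None,cx=.53,cy=-.08):
    c=cam(n,save);P=depthpts(c);hsv=cv2.cvtColor(c['image'],cv2.COLOR_RGB2HSV);h,s,v=[hsv[...,i].astype(int) for i in range(3)]
    mm=(abs(P[...,2]-z)<.012)&(abs(P[...,0]-cx)<.09)&(abs(P[...,1]-cy)<.15)&(h>5)&(h<32)&(s>110)&(v>90)
    k,l,st,_=cv2.connectedComponentsWithStats(cv2.morphologyEx(mm.astype(np.uint8),cv2.MORPH_CLOSE,np.ones((3,3))))
    mm=l==1+np.argmax(st[1:,4]);uv=np.argwhere(mm)[:,::-1]
    r=cv2.minAreaRect((1000*plane(c,uv,z)[:,:2]).astype(np.float32));print(n,np.median(P[mm][:,2]).round(4),np.round(cv2.boxPoints(r),1).tolist(),np.round(r[0],1),np.round(r[1],1),round(r[2],2));return c
E
python3 -c "
from h import *
for n in('top','scene'): deck(n)"
```

```text
top 0.0461 [[497.79998779296875, -52.29999923706055], [505.6000061035156, -125.0999984741211], [561.7999877929688, -119.0], [554.0, -46.20000076293945]] [529.8 -85.6] [56.5 73.2] 6.14
scene 0.0468 [[496.3999938964844, -23.5], [506.79998779296875, -127.30000305175781], [564.5, -121.5], [554.0999755859375, -17.700000762939453]] [530.5 -72.5] [ 58.  104.3] 5.75
```

The deck follows the fingers: its front edge has gone from y of about -0.099 to -0.124. I continue sliding for the remaining 36 mm or so.

Request:
jog_arm:
  gripper: [0.1,0.1,0.1,0.1,0.1,0.1,0.1,0.1]
  offset:
    - [0.03,-0.3,-0.02]
    - [0.09,-0.8,-0.02]
    - [0.15,-1.4,-0.02]
    - [0.22,-2.0,-0.02]
    - [0.29,-2.6,-0.02]
    - [0.36,-3.2,-0.02]
    - [0.38,-3.5,-0.02]
    - [0.38,-3.5,-0.02]
  twist: [0,0,0,0,0,0,0,0]

```text
clock: 8.25
tcp_pos: [0.5291, -0.0723, 0.0473]
orientation: [0.001, 0.669, 0.744, 0.001]
wrist_force: [0.1, 1.1, 5.5]
finger_gap: 0.0083
grip_force: 3.0
```

```bash
python3 -c "
from h import *
for n in('top','scene'): deck(n)"
```

```text
top 0.0458 [[500.3999938964844, -89.0], [509.20001220703125, -160.5], [564.0999755859375, -153.6999969482422], [555.2999877929688, -82.30000305175781]] [ 532.3 -121.4] [55.3 72. ] 6.99
scene 0.0467 [[500.79998779296875, -63.29999923706055], [510.29998779296875, -162.10000610351562], [567.9000244140625, -156.60000610351562], [558.2999877929688, -57.70000076293945]] [ 534.3 -109.9] [57.8 99.3] 5.53
```

Request:
jog_arm:
  gripper: [0.1,0.1,0.1,1,1,1,1,1]
  offset:
    - [0,0,1]
    - [0,0,5]
    - [0,0,9]
    - [0.4,-2.5,10]
    - [0.4,-5.3,10]
    - [0.4,-5.3,10]
    - [0.4,-5.3,10]
    - [0.4,-5.3,10]
  twist: [0,0,0,0,0,0,0,0]

```text
clock: 9.35
tcp_pos: [0.5316, -0.1242, 0.1461]
orientation: [-0.0, 0.668, 0.744, -0.0]
wrist_force: [0.2, 0.5, -0.2]
finger_gap: 0.0852
grip_force: 0.0
```

```bash
python3 - <<'E'
from h import *
for n in('top','scene'): deck(n,save=n+'2.png')
c=deck('wrist',save='w2.png')
P=depthpts(c)
box=(P[...,2]>.03)&(P[...,2]<.056)&(abs(P[...,0]-.52)<.08)&(abs(P[...,1]+.03)<.15)
img=c['image']
print(env.get_state()['tcp_pos'])
E
```

```text
top 0.0457 [[509.1000061035156, -149.60000610351562], [509.20001220703125, -157.39999389648438], [554.7999877929688, -156.60000610351562], [554.7000122070312, -148.6999969482422]] [ 531.9 -153.1] [45.6  7.8] 1.06
scene 0.0468 [[498.20001220703125, -53.099998474121094], [509.8999938964844, -162.1999969482422], [568.2999877929688, -156.0], [556.5999755859375, -46.79999923706055]] [ 533.3 -104.5] [ 58.7 109.8] 6.12
wrist 0.0476 [[495.8999938964844, -31.100000381469727], [509.70001220703125, -158.8000030517578], [564.9000244140625, -152.8000030517578], [551.0, -25.100000381469727]] [530.4 -92. ] [ 55.5 128.5] 6.19
[ 0.53179161 -0.12430856  0.14618343]
```

View pics/w2.png

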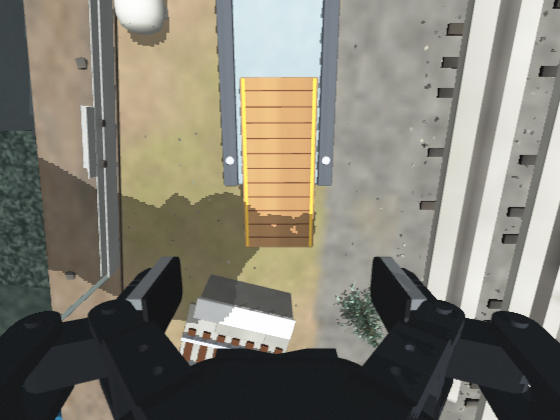

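The view shows the rails ending at row 185, the deck's front edge at row 246 (columns 246–314) and the pine at (360,305). I check the overhang and the finger clearance to the pine.

```bash
python3 - <<'E'
from h import *
c=cam('wrist')
print('rail ends',plane(c,[[231,185],[325,185]],.0465).round(4),'front',plane(c,[[246,246],[314,246]],.047).round(4))
D=pickle.load(open('d0.pkl','rb'))
for n in D:
    d=D[n];P=depthpts(d);m=(P[...,2]>.015)&(P[...,2]<.1)&(abs(P[...,0]-.61)<.05)&(abs(P[...,1]+.22)<.07)
    q=P[m];print(n,len(q),np.percentile(q,[3,50,97],axis=0).round(3).tolist())
E
```

```text
rail ends [[ 0.4953 -0.1094  0.0465]
 [ 0.5681 -0.1015  0.0465]] front [[ 0.5111 -0.1588  0.047 ]
 [ 0.5666 -0.1528  0.047 ]]
top 76 [[0.614, -0.247, 0.016], [0.626, -0.231, 0.034], [0.643, -0.219, 0.058]]
scene 134 [[0.619, -0.246, 0.016], [0.631, -0.234, 0.034], [0.645, -0.22, 0.055]]
```

Request:
jog_arm:
  gripper: [1,1,1,1,1,1,1,1]
  offset:
    - [0.2,-0.1,0]
    - [0.2,-0.1,-3]
    - [0.2,-0.1,-6]
    - [0.2,-0.1,-8]
    - [0.2,-0.1,-10]
    - [0.2,-0.1,-11.5]
    - [0.2,-0.1,-12.3]
    - [0.2,-0.1,-12.3]
  twist: [0,0,0,0,0,0,0,0]

```text
clock: 10.55
tcp_pos: [0.5337, -0.1259, 0.023]
orientation: [-0.0, 0.669, 0.744, -0.0]
wrist_force: [0.6, 0.1, 0.3]
finger_gap: 0.0855
grip_force: 0.0
```

Request:
jog_arm:
  gripper: [0.8,0.75,0.7,0.65,0.6,0.5,0.4,0.4]
  offset:
    - [0,0,0]
    - [0,0,0]
    - [0,0,0]
    - [0,0,0]
    - [0,0,0]
    - [0,0,0]
    - [0,0,0]
    - [0,0,0]
  twist: [0,0,0,0,0,0,0,0]
  squeeze: 60

```text
clock: 11.55
tcp_pos: [0.5342, -0.1261, 0.0239]
orientation: [0.0, 0.669, 0.744, 0.0]
wrist_force: [-0.8, 0.2, 6.3]
finger_gap: 0.0542
grip_force: 62.0
```

Request:
jog_arm:
  gripper: [0.4,0.4,0.4,0.4,0.4,0.4,0.4,0.4]
  offset:
    - [0,0,0.5]
    - [0,0,1.5]
    - [0,0,3]
    - [0,0,5]
    - [0,0,7]
    - [0,0,9]
    - [0,0,9]
    - [0,0,9]
  twist: [0,0,0,0,0,0,0,0]

```text
clock: 12.55
tcp_pos: [0.5337, -0.1259, 0.1131]
orientation: [-0.0, 0.669, 0.744, -0.0]
wrist_force: [0.2, 0.0, -0.9]
finger_gap: 0.0543
grip_force: 63.1
```

```bash
python3 - <<'E'
from h import *
c=deck('wrist',z=.137,save='w3.png'); d=deck('scene',z=.137)
P=depthpts(c);hsv=cv2.cvtColor(c['image'],cv2.COLOR_RGB2HSV);h,s,v=[hsv[...,i].astype(int) for i in range(3)]
for cc in(c,d):
    P=depthpts(cc);hsv=cv2.cvtColor(cc['image'],cv2.COLOR_RGB2HSV);h,s,v=[hsv[...,i].astype(int) for i in range(3)]
    m=(P[...,2]>.1)&(P[...,2]<.18)&(h>5)&(h<32)&(s>110)&(v>90)&(abs(P[...,0]-.53)<.06)
    q=P[m];A=np.c_[q[:,:2]-[.53,-.1],np.ones(len(q))];print(len(q),np.linalg.lstsq(A,q[:,2],rcond=None)[0].round(4))
print(env.get_state()['tcp_pos'])
E
```

```text
wrist 0.1364 [[495.29998779296875, -31.0], [509.8999938964844, -158.39999389648438], [564.7000122070312, -152.10000610351562], [550.2000122070312, -24.700000762939453]] [530.  -91.5] [ 55.2 128.2] 6.53
scene 0.1355 [[504.20001220703125, -116.5], [510.29998779296875, -161.1999969482422], [567.2000122070312, -153.5], [561.0999755859375, -108.80000305175781]] [ 535.7 -135. ] [57.4 45.1] 7.75
33024 [-0.0013 -0.0002  0.1364]
724 [-0.0082 -0.0063  0.1354]
[ 0.53325974 -0.12574203  0.11246423]
```

View pics/w3.png

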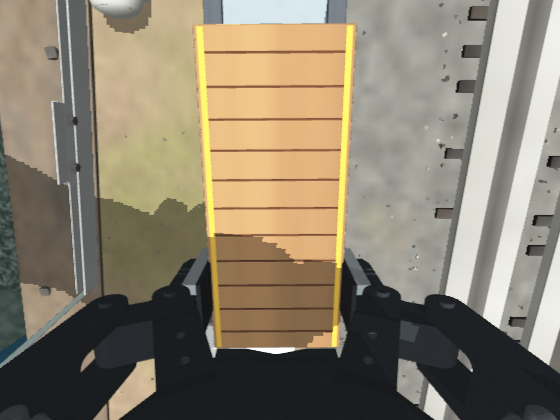

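The deck is held level, filling columns 195–355 with its far end at row 25. I carry it over the bridge, turning -15°.

Request:
jog_arm:
  gripper: [0.4,0.4,0.4,0.4,0.4,0.4,0.4,0.4]
  offset:
    - [-0.3,-2,0]
    - [-0.8,-5,0]
    - [-1.5,-9,0]
    - [-2.2,-13,0]
    - [-2.8,-17,0]
    - [-3.3,-20,0]
    - [-3.5,-21.3,0]
    - [-3.5,-21.3,0]
  twist: [-1,-4,-7,-10,-13,-15,-15,-15]

```text
clock: 13.65
tcp_pos: [0.4983, -0.3397, 0.1128]
orientation: [-0.0, 0.76, 0.65, 0.0]
wrist_force: [0.1, 0.3, -0.0]
finger_gap: 0.054
grip_force: 63.1
```

Request:
jog_arm:
  gripper: [0.4,0.4,0.4,0.4,0.4,0.4,0.4,0.4]
  offset:
    - [0,0,-1]
    - [0,0,-3]
    - [0,0,-5]
    - [0,0,-5]
    - [0,0,-5]
    - [0,0,-5]
    - [0,0,-5]
    - [0,0,-5]
  twist: [0,0,0,0,0,0,0,0]

```text
clock: 14.65
tcp_pos: [0.4991, -0.3393, 0.0638]
orientation: [0.0, 0.76, 0.65, 0.0]
wrist_force: [0.1, 0.0, 0.1]
finger_gap: 0.0544
grip_force: 63.2
```

```bash
cat >> h.py <<'E'
def road(c,cx=.505,cy=-.3055):
    P=depthpts(c);hsv=cv2.cvtColor(c['image'],cv2.COLOR_RGB2HSV)
    m=(abs(P[...,2]-.047)<.006)&(hsv[...,2]>150)&(hsv[...,1]<40)&(abs(P[...,0]-cx)<.07)&(abs(P[...,1]-cy)<.11)
    k,l,st,_=cv2.connectedComponentsWithStats(m.astype(np.uint8))
    for i in range(1,k):
        if st[i,4]>40:
            uv=np.argwhere(l==i)[:,::-1];r=cv2.minAreaRect((1000*plane(c,uv,.047)[:,:2]).astype(np.float32))
            print(' road',st[i,4],np.median(P[l==i][:,2]).round(4),np.round(r[0],1),np.round(r[1],1),round(r[2],2),np.round(cv2.boxPoints(r),1).tolist())
E
python3 - <<'E'
from h import *
D=pickle.load(open('d0.pkl','rb'))
for n in D: print(n);road(D[n])
z=env.get_state()['tcp_pos'];print(z)
c=deck('wrist',z=z[2]+.0233,save='w4.png',cx=.505,cy=-.305);road(c)
c=deck('scene',z=z[2]+.0233,cx=.505,cy=-.305);road(c)
E
```

```text
top
 road 272 0.0456 [ 512.7 -234.7] [33.2 87.8] 81.26 [[466.79998779296875, -244.39999389648438], [553.5999755859375, -257.79998779296875], [558.5999755859375, -224.89999389648438], [471.79998779296875, -211.60000610351562]]
 road 293 0.0451 [ 490.7 -377. ] [33.7 87.8] 81.41 [[444.79998779296875, -387.1000061035156], [531.5999755859375, -400.20001220703125], [536.5999755859375, -366.8999938964844], [449.79998779296875, -353.79998779296875]]
scene
 road 482 0.0465 [ 515.6 -235. ] [32.2 87.6] 81.01 [[469.79998779296875, -244.0], [556.4000244140625, -257.70001220703125], [561.4000244140625, -225.89999389648438], [474.8999938964844, -212.1999969482422]]
 road 628 0.0463 [ 493.4 -378.2] [32.6 87.6] 80.78 [[447.6000061035156, -387.29998779296875], [534.0999755859375, -401.3999938964844], [539.2999877929688, -369.20001220703125], [452.79998779296875, -355.1000061035156]]
[ 0.49909905 -0.33925483  0.06378754]
wrist 0.087 [[467.29998779296875, -364.79998779296875], [522.2999877929688, -373.0], [541.2999877929688, -245.5], [486.3999938964844, -237.3000030517578]] [ 504.3 -305.2] [128.9  55.6]
[... 443 characters left out ...]
3.5] 78.05 [[450.29998779296875, -386.6000061035156], [453.79998779296875, -387.29998779296875], [456.5, -374.70001220703125], [453.0, -373.8999938964844]]
scene 0.0861 [[468.0, -365.1000061035156], [522.5, -374.5], [526.7000122070312, -350.20001220703125], [472.1000061035156, -340.79998779296875]] [ 497.3 -357.7] [24.6 55.4] 80.22
 road 112 0.0468 [ 488.8 -224.3] [19.6 31.3] 80.12 [[471.70001220703125, -231.3000030517578], [502.5, -236.60000610351562], [505.79998779296875, -217.3000030517578], [475.0, -212.0]]
 road 190 0.0468 [ 519.5 -388. ] [21.2 33. ] 80.44 [[501.3999938964844, -395.70001220703125], [534.0, -401.20001220703125], [537.5, -380.20001220703125], [505.0, -374.79998779296875]]
```

View pics/w4.png

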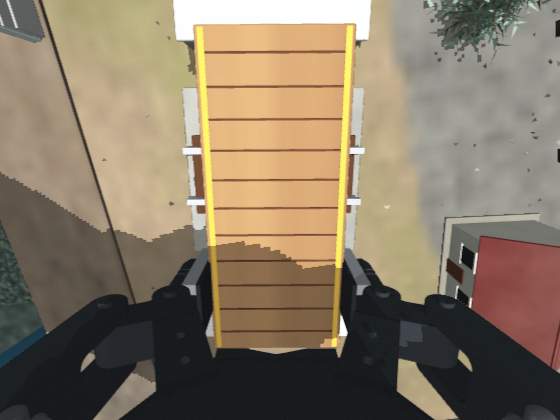

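The view shows the deck end at row 25 (columns 195–355), centred within about 1.5 mm between road-end edges at columns 174–370, with the right end gap. I shift x by -1 mm and lower.

Request:
jog_arm:
  gripper: [0.4,0.4,0.4,0.4,0.4,0.4,0.4,0.4]
  offset:
    - [-0.1,0,-1]
    - [-0.1,0,-2]
    - [-0.1,0,-2.8]
    - [-0.1,0,-3.2]
    - [-0.1,0,-3.5]
    - [-0.1,0,-3.7]
    - [-0.1,0,-3.7]
    - [-0.1,0,-3.7]
  twist: [0,0,0,0,0,0,0,0]

```text
clock: 15.75
tcp_pos: [0.498, -0.3391, 0.0266]
orientation: [0.0, 0.76, 0.65, 0.0]
wrist_force: [-0.9, -0.2, -0.5]
finger_gap: 0.0544
grip_force: 63.2
```

Request:
jog_arm:
  gripper: [0.4,0.4,0.4,0.4,0.4,0.4,0.4,0.4]
  offset:
    - [0,0,-0.1]
    - [0,0,-0.2]
    - [0,0,-0.25]
    - [0,0,-0.25]
    - [0,0,-0.25]
    - [0,0,-0.25]
    - [0,0,-0.25]
    - [0,0,-0.25]
  twist: [0,0,0,0,0,0,0,0]

```text
clock: 16.75
tcp_pos: [0.498, -0.3391, 0.0242]
orientation: [0.0, 0.76, 0.65, 0.0]
wrist_force: [-1.9, 1.8, 5.7]
finger_gap: 0.0542
grip_force: 63.7
```

```bash
python3 - <<'E'
from h import *
s=env.get_state();z=s['tcp_pos'];print(z,s['wrist_force'])
c=deck('wrist',z=z[2]+.0233,save='w5.png',cx=.505,cy=-.305)
E
```

```text
[ 0.49795728 -0.33906215  0.02421155] [-1.94974944  1.77796023  5.74884992]
wrist 0.0475 [[466.29998779296875, -364.6000061035156], [521.2000122070312, -372.8999938964844], [540.2999877929688, -245.3000030517578], [485.3999938964844, -237.10000610351562]] [ 503.3 -305. ] [129.   55.5] 81.47
```

Seated: 5.7 N of contact and the deck top at 47.5 mm. I ease the grip and open.

Request:
jog_arm:
  gripper: [0.4,0.6,0.7,0.8,0.9,1,1,1]
  offset:
    - [0,0,0]
    - [0,0,0]
    - [0,0,0]
    - [0,0,0]
    - [0,0,0]
    - [0,0,0]
    - [0,0,0]
    - [0,0,0]
  twist: [0,0,0,0,0,0,0,0]
  squeeze: 20

```text
clock: 17.8
tcp_pos: [0.4979, -0.339, 0.0238]
orientation: [0.0, 0.76, 0.65, 0.0]
wrist_force: [0.5, 0.7, -0.9]
finger_gap: 0.0854
grip_force: 0.0
```

Request:
jog_arm:
  gripper: [1,1,1,1,1,1,1,1]
  offset:
    - [0,0,1]
    - [0,0,3]
    - [0,0,6]
    - [0,0,9]
    - [0,0,12]
    - [0,0,14]
    - [0,0,14]
    - [0,0,14]
  twist: [0,0,0,0,0,0,0,0]

```text
clock: 18.8
tcp_pos: [0.4976, -0.3387, 0.1633]
orientation: [-0.0, 0.76, 0.65, -0.0]
wrist_force: [-1.0, -0.6, 0.1]
finger_gap: 0.0857
grip_force: 0.0
```

```bash
python3 - <<'E'
from h import *
c=deck('wrist',save='w6.png',cx=.505,cy=-.305);road(c)
P=depthpts(c);hsv=cv2.cvtColor(c['image'],cv2.COLOR_RGB2HSV);h,s,v=[hsv[...,i].astype(int) for i in range(3)]
m=(abs(P[...,2]-.047)<.015)&(h>5)&(h<32)&(s>110)&(v>90)&(abs(P[...,0]-.503)<.05)&(abs(P[...,1]+.305)<.07)
q=P[m];print(np.linalg.lstsq(np.c_[q[:,:2]-[.503,-.305],np.ones(len(q))],q[:,2],rcond=None)[0].round(4))
E
```

```text
wrist 0.0475 [[465.3999938964844, -363.79998779296875], [520.7999877929688, -372.3999938964844], [540.5, -245.60000610351562], [485.20001220703125, -237.0]] [ 503.  -304.7] [128.3  56. ] 81.16
 road 3562 0.0476 [ 514.3 -229.3] [22.9 87.7] 81.11 [[469.20001220703125, -233.8000030517578], [555.9000244140625, -247.39999389648438], [559.4000244140625, -224.8000030517578], [472.79998779296875, -211.1999969482422]]
 road 1970 0.0474 [ 490.7 -383.4] [18.1 87.4] 81.15 [[446.1000061035156, -385.70001220703125], [532.5, -399.1000061035156], [535.2999877929688, -381.20001220703125], [448.8999938964844, -367.79998779296875]]
[-0.0011  0.0017  0.0476]
```

View pics/w6.png

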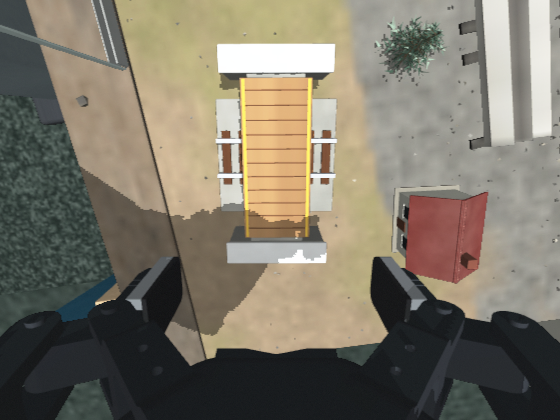

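The deck (columns 243–311, rows 78–237) sits flat between the two road ends and is centred. Its top is at 47.5 mm, its yaw matches the roads', and the gripper is clear.

```bash
python3 -c "
from workcell import env
print(env.hand_in())"
```

```text
the job is handed in; nothing more can be done
None
```

The deck is lying flat and centred on both ledges and has been let go. I handed the job in at about 19 s, but the hand-in gave no verdict.

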